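Stage a busbar over the plate edge

TASK

On the raised staging plate lie two windowed copper busbars. Push the longer one (four windows), flat on the plate and without picking it up, towards the plate's edge on the push-button side until its first window hangs wholly past that edge while its second window is still wholly over the plate, with the strip pointing straight out. Then press the black push button fully down to call the welder and let go; leave everything else where it stands.

Things in the scene. Friction and masses are not known exactly. Their poses are not given: they have to be found in the camera images.
- busbar_long: the longer copper strip: 44 mm wide (its x), 170 mm long (its y), 5 mm thick, 0.2 to 0.35 kg, with four 20 mm square windows in a row along y, 20 mm bridges between them and 15 mm solid ends. It lies loose on the plate. Origin: centre of its underside; its +y points roughly (within 6 degrees at the start) towards the edge it is to pass, so the first window is the one at its +y end
- busbar_web (a point): centre of the bridge between the first and second windows of the longer strip, half-way up its thickness, 40 mm along +y from the strip's origin; axes as the strip. The first window begins 10 mm to its +y side, the second 10 mm to its -y side; the strip's leading end is 45 mm to its +y side
- plate: fixed staging plate: grey slab 240 mm (x) by 280 mm (y) on two feet, its flat top 50 mm above the table. Origin: on the table under its centre; +y points to the edge where the strip is to hang out (on the robot's left, the push-button side), turned up to 15 degrees either way
- plate_edge (a point): middle of that edge, on its top rim: 140 mm along +y from the plate's centre, 50 mm above the table; axes as the plate, y points straight out over the edge
- ready_top (a point): centre of the top of the black push button, 32 mm across, 22 mm above the table when up, on a low grey round base 48 mm across and 12 mm high fixed to the table, well past the plate's edge
- ready (a joint): travel of the push button: 0 when up, 0.006 m fully down; it springs back; fully down takes 5 N
- busbar_short: the shorter copper strip with three windows, 44 by 130 by 5 mm, loose on the plate beside the long one, 110 to 140 mm from it sideways (either may be the nearer to the robot). Origin: centre of its underside. To be left alone
- spacer: white plastic tube, 22 mm across and 18 mm high, standing loose on the plate between the two strips' lanes near the edge. Origin: centre of its underside. To be left alone
- cell_a: battery cell, 21 mm across and 70 mm high, standing loose on the table to the right of the plate. Origin: centre of its underside. To be left alone
- cell_b: second battery cell like the first, also to the right of the plate. Origin: centre of its underside. To be left alone
- jar: jar with a black lid, 56 mm across and 70 mm high, on the table at the far right. Origin: centre of its underside. To be left alone
- tape: amber ring of tape, 90 mm across and 25 mm high, lying flat on the table at the near right. Origin: centre of its underside. To be left alone
- driver: screwdriver lying on the table at the far left, its shaft along its x. To be left alone
Mind the look-alikes: they are no part of the job. What is shaped like the busbar_long but green, purple or turquoise is not meant.

How it is judged (in metres and radians):
On the way, in this order (a step that is already met when the one before it is completed fails the run):
1. the long strip lies flat, pointing straight out, with only its first window past the edge (y of busbar_web in the frame of plate_edge between -0.01 and 0.01 m and angle between the y axis of busbar_long and the y axis of plate_edge, either way round below 0.12 rad and height (world z) of busbar_web between 0.048 and 0.057 m), for 0.3 s.
2. the push button is pressed fully down (value of joint ready above 0.0045 m), for 0.05 s.
At the end, for the whole second after the job is handed in: The long strip rests flat on the plate, within 7 degrees (0.12 rad) of straight out, with the plate's edge within 10 mm of the middle of the bridge between its first and second windows; the button has been pressed afterwards and is up again; everything else is within 15 mm of where it was (all of step 1 and linear speed of busbar_long below 0.01 m/s and value of joint ready below 0.002 m and distance of each of busbar_short, spacer, cell_a, cell_b, jar, tape, driver from where it was at the start of the episode below 0.015 m); the robot touches nothing.
It fails at once if the long strip is lifted off the plate (more than 8 mm) or tipped (height (world z) of busbar_long above 0.058 m or height (world z) of busbar_web above 0.0605 m or angle between busbar_long's own z axis and vertical above 0.12 rad).
It fails at once if the button is pressed before the strip is in place (value of joint ready above 0.0045 m and not (y of busbar_web in the frame of plate_edge between -0.01 and 0.01 m and angle between the y axis of busbar_long and the y axis of plate_edge, either way round below 0.12 rad and height (world z) of busbar_web between 0.048 and 0.057 m)).
It fails at once if something else is moved by more than 15 mm or knocked over (distance of any of busbar_short, spacer, cell_a, cell_b, jar, tape, driver from where it was at the start of the episode above 0.015 m or angle between any of busbar_short, spacer, cell_a, cell_b, jar, tape's own z axis and vertical above 0.3 rad).
It also fails if it takes over 51 s, if anything falls off the work surface, if the arm or the gripper's body presses on something with over 40 N, if the wrist force passes 120 N, or if a joint passes its speed limit or range.

ROBOT

A 6-joint arm with a two-finger parallel gripper is mounted at the origin on the work surface. World frame = base frame: x ahead of the robot, y to its left, z up, the work surface at z = 0. Lengths are in mm, angles in rad, forces in N, time in s.
With the tool pointing down it reaches from about 350 to 875 mm from the base axis. Payload 4.2 kg.
Tool frame: the origin (TCP) lies midway between the tips of the shut fingers; the grasp point (between the pads) lies 19 mm behind it; y points along the fingers, x is the direction in which the jaws open and shut, and the axes are right-handed (so a half turn about y gives the same grasp; the last joint's range is limited). The gripper opens to 85 mm and grips with 20 to 120 N. Pads are 22 mm wide; open, the fingers measure 114 mm over their backs; the gripper's body (76 mm by 85 mm) begins 54 mm behind the grasp point. The pads swing forward as they close: fully open they stand 13 mm farther back than shut.
Start: joints at [1.552, 0.385, 0.008, 0, -1.194, -0.259], TCP at [171.368, 601.026, 231.312] pointing down, gripper open.
Joint ranges: [-3.14, 3.14], [-1.21, 2.06], [-1.07, 1.41], [-3.16, 2.05], [-2.99, -0.16], [-3.1, 3.1]. Speed limits (rad/s): [2.79, 2.79, 3.14, 3.14, 3.14, 3.14].

INTERFACE

Orientations are given as a unit quaternion [x, y, z, w].
In Python, from bench import read_state, get_image, job_done gives the robot as it stands.
- The arm moves only by the tool play_rows, never from a script. Its argument "series" is a list of rows, each a list of 7 numbers: the shift along the tool's x, y, z in m, then the turn, a rotation vector about the tool's x, y, z in rad, then the finger opening in m, from 0 to 0.0854. In form: [[x, y, z, wx, wy, wz, claw], ...]. A call has 1 to 10 rows; each row shifts and turns the pose as measured when the row begins, along the tool's axes as they then stand; what a row does not reach is not made up. A row lasts 1/10 s, in which the tool goes at most 50 mm and 8.59 degrees, less where a joint would pass 70% of its speed; a pose out of reach is approached as far as the arm can. A call with a gripper value outside its range is refused whole. The fingers move at their own pace and stop on an object; the grip force is fixed at half the most. Time passes only in rows, so rows that do not move let the fingers close. It gives the time, the measured TCP pose, the force and the opening at its end, in the units of the state.
- read_state(): the state, without advancing time (a new reading comes with each control period).
- get_image(name): name is "scene" or "top"; returns a dict with "color" (480x640x3 uint8, red, green, blue), "intrinsics" (3x3 intrinsics, pixels), "origin" and "orientation" of the camera in the world. Camera axes: x right, y down, z forward; pixel columns grow to the right and rows downward; lengths in mm; the calibration is good to about 2 mm. A picture is of the moment at which its call begins. There is no depth.
- job_done(): hands the job in, once; it reports no verdict.
The state is a dict: "clock": time; "joints": joint angles; "joint_vel": joint speeds; "joint_efforts": joint torques, N m; "position": TCP position; "ee_rot": TCP orientation; "contact_force": force on the tool from outside, world axes, zero at the start; "wrist_torque": the same for the moment, N m; "gripper_width": finger opening in mm.
Only numpy, scipy, OpenCV 4.12 (cv2) and the standard library are available. Lean on these libraries where they do the work, as an engineer would, in place of code of your own. Each camera call takes 0.05 s, during which the arm holds its last target. There are 200 camera calls.

## Working session

There is one attempt and no reset: what is moved stays moved. The work goes in short steps, Python scripts to look and compute and a tool call to move; the robot and the scene stay as the last step left them, time stands still between calls to the robot, and variables do not carry over. Pictures are saved under pics/ and viewed, about 8 in all and at most 12, crops included, and the job is handed in when it is done.

Besides the shell and the picture viewer there is one more tool, called by a JSON object that holds its "api" and its "payload". play_rows: Moves the arm, as the interface text tells. Its arguments: {"type":"object","properties":{"series":{"type":"array","items":{"type":"array","items":{"type":"number"}}}},"required":["series"]}

```bash
mkdir -p pics
cat > h.py <<'E'
from bench import *
import numpy as np, cv2
from scipy.spatial.transform import Rotation as R
def cam(n):
    d=get_image(n); return d
def save(d,f,crop=None,s=1):
    im=d["color"][...,::-1]
    if crop: im=im[crop[1]:crop[3],crop[0]:crop[2]]
    if s!=1: im=cv2.resize(im,None,fx=s,fy=s,interpolation=cv2.INTER_CUBIC)
    cv2.imwrite("pics/"+f,im)
def ray(d,uv,z):
    K=np.array(d["intrinsics"]);Rm=R.from_quat(d["orientation"]).as_matrix();o=np.array(d["origin"])
    v=Rm@np.linalg.solve(K,np.array([uv[0],uv[1],1.0]))
    return o+v*(z-o[2])/v[2]
def proj(d,p):
    K=np.array(d["intrinsics"]);Rm=R.from_quat(d["orientation"]).as_matrix();o=np.array(d["origin"])
    c=K@(Rm.T@(np.array(p)-o)); return c[:2]/c[2]
E
python3 - <<'E'
from h import *
for n in("top","scene"):
    d=cam(n); save(d,n+"0.png"); print(n,np.round(d["origin"]),np.round(d["orientation"],3),np.round(d["intrinsics"],1).tolist())
print(read_state())
E
```

```text
top [ 304.  -16. 1167.] [ 0.706 -0.702  0.06  -0.069] [[545.1, 0.0, 319.5], [0.0, 545.1, 236.4], [0.0, 0.0, 1.0]]
scene [1136. -290.  871.] [ 0.787  0.514 -0.188 -0.284] [[515.1, 0.0, 313.7], [0.0, 515.1, 238.3], [0.0, 0.0, 1.0]]
{'clock': 0.1, 'joints': array([ 1.55158420e+00,  3.85492367e-01,  6.77099577e-03, -4.43179008e-04,
       -1.19399186e+00, -2.58580798e-01]), 'joint_vel': array([-0.00042955, -0.00234302,  0.00172817,  0.00161801,  0.0001584 ,
        0.0020262 ]), 'joint_efforts': array([-6.90311390e-04, -3.93323815e+01,  1.88926756e+01,  4.19789985e+00,
       -2.62242487e-03,  5.85077885e-06]), 'position': array([171.24595784, 600.54577452, 230.32541086]), 'ee_rot': array([ 0.42644633, -0.56400131,  0.56488744, -0.42538009]), 'contact_force': array([0.05194769, 0.58907562, 0.5012074 ]), 'wrist_torque': array([ 0.02243594, -0.03965819,  0.00280035]), 'gripper_width': 84.96474820584757}
```

View pics/top0.png

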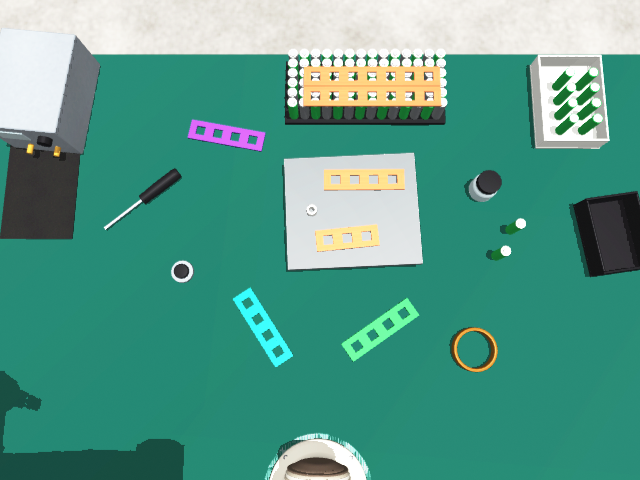

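View pics/scene0.png

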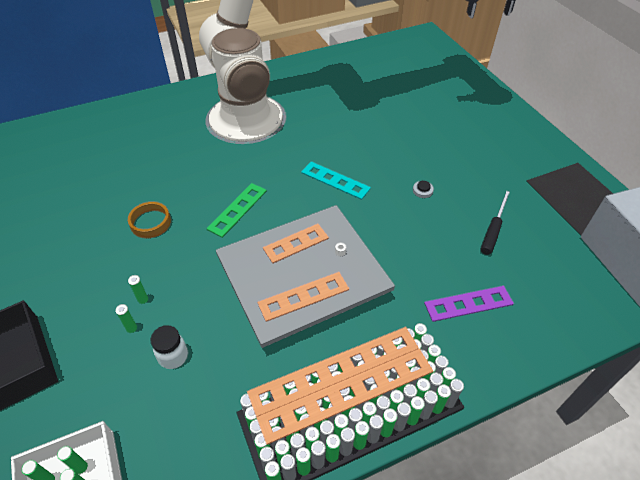

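The top view shows the long strip at about (324–405, 169–190) and the plate's left edge running from (284,159) to (287,269). The spacer is at (312,210), the short strip at (347,238) and the button at (181,271). I'll enlarge this area.

Run:
```python
from h import *
d=cam("top"); save(d,"top1.png",(270,140,430,280),5)
im=d["color"]; h=cv2.cvtColor(im,cv2.COLOR_RGB2HSV)
m=((h[...,0]<25)&(h[...,1]>80)&(h[...,2]>120)).astype(np.uint8); m[:150]=0;m[300:]=0
cs,_=cv2.findContours(m,cv2.RETR_EXTERNAL,2)
for c in cs:
    if cv2.contourArea(c)>300:
        r=cv2.minAreaRect(c); b=cv2.boxPoints(r)
        P=np.array([ray(d,p,55) for p in b])[:,:2]; print("strip",np.round(b).tolist(),P.round(1).tolist(),"ctr",P.mean(0).round(1))
m=((h[...,1]<40)&(h[...,2]>90)).astype(np.uint8); m[:145]=0; m[280:]=0; m[:,:270]=0; m[:,430:]=0
m=cv2.morphologyEx(m,cv2.MORPH_CLOSE,np.ones((35,35)))
c=max(cv2.findContours(m,cv2.RETR_EXTERNAL,2)[0],key=cv2.contourArea)
a=cv2.approxPolyDP(c,5,True)[:,0]; print("plate",a.tolist(),[ray(d,p,50)[:2].round(1).tolist() for p in a])
print("button",ray(d,(181,271),22),"spacer",ray(d,(312,210),68))
```

```text
strip [[315.0, 231.0], [377.0, 224.0], [379.0, 245.0], [317.0, 252.0]] [[521.8, 8.9], [536.2, -120.4], [491.9, -124.4], [477.6, 4.0]] ctr [506.9 -57.9]
strip [[324.0, 169.0], [404.0, 169.0], [404.0, 189.0], [324.0, 189.0]] [[655.0, -10.1], [655.4, -179.6], [611.6, -178.7], [611.1, -10.3]] ctr [633.3 -94.7]
plate [[413, 153], [284, 159], [288, 269], [422, 263]] [[692.6, -200.4], [678.6, 75.7], [441.7, 63.2], [455.5, -213.0]]
button [439.88215085 291.80317216  22.        ] spacer [562.53725441  14.23018841  68.        ]
```

View pics/top1.png

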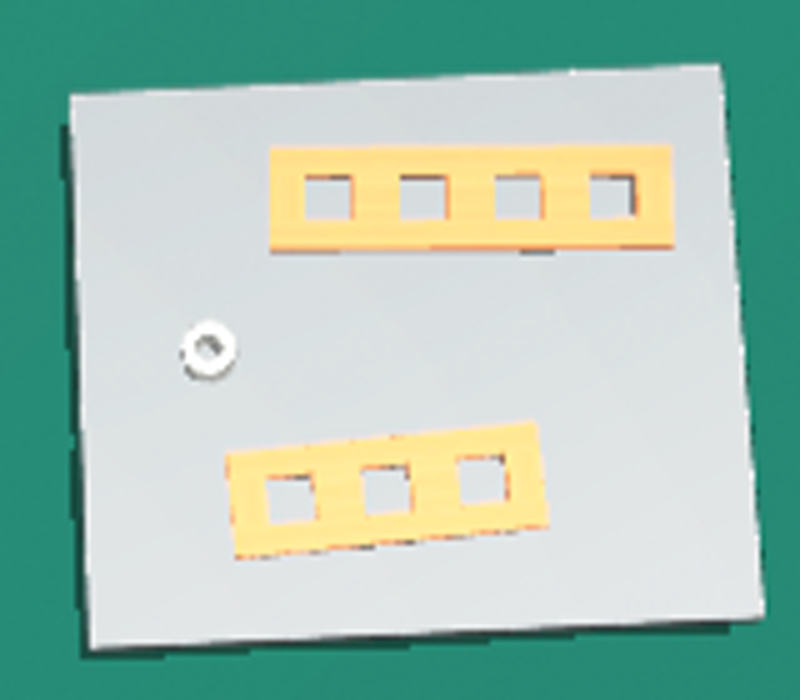

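The long strip's centre is near (633,-95) with yaw about 0, and the plate's yaw is about +2.9°. The strip has to go about 129 mm along plate +y. I'll push with shut fingers, tool x along plate x and tool +z along plate +y.

```bash
cat >> h.py <<'E'
py=np.array([-.0515,.9987,0]);px=np.array([.9987,.0515,0]);edge=np.array([559.9,71.2,50])
Rt=np.column_stack([px,[0,0,-1],py])
def rel(goal):
    s=read_state();Rc=R.from_quat(s["ee_rot"])
    print("pos",s["position"].round(1),"F",s["contact_force"].round(1),"t",round(s["clock"],1),"w",round(s["gripper_width"],1),"q",s["joints"].round(2))
    print("rotvec(tool)",(Rc.inv()*R.from_matrix(Rt)).as_rotvec().round(4))
    dw=np.array(goal)-s["position"]
    print("shift now",(Rc.inv().apply(dw)/1e3).round(4),"shift after turn",(Rt.T@dw/1e3).round(4))
E
python3 -c "
from h import *
rel([634.5,-201,120])"
```

```text
pos [171.2 600.6 230.5] F [-0.4 -0.3 -0.7] t 0.1 w 85.4 q [ 1.55  0.39  0.01 -0.   -1.19 -0.26]
rotvec(tool) [ 1.5000e-03 -1.9002e+00  1.3000e-03]
shift now [0.6436 0.1116 0.6654] shift after turn [ 0.4214  0.1105 -0.8244]
```

The last joint suits the half-turned grasp better, with tool x along −plate x and tool z along −plate y. I'll turn first, then travel.

```bash
sed -i 's/^Rt=.*/Rt=np.column_stack([-px,[0,0,-1],-py])/' h.py; python3 -c "
from h import *
rel([634.5,-201,120])"
```

```text
pos [171.2 600.6 230.5] F [-0.4 -0.3 -0.7] t 0.1 w 85.4 q [ 1.55  0.39  0.01 -0.   -1.19 -0.26]
rotvec(tool) [-1.2000e-03  1.2414e+00  1.4000e-03]
shift now [0.6436 0.1116 0.6654] shift after turn [-0.4214  0.1105  0.8244]
```

{"api": "play_rows", "payload": {"series": [[0, 0, 0, 0, 0.14, 0, 0], [0, 0, 0, 0, 0.14, 0, 0], [0, 0, 0, 0, 0.14, 0, 0], [0, 0, 0, 0, 0.14, 0, 0], [0, 0, 0, 0, 0.14, 0, 0], [0, 0, 0, 0, 0.14, 0, 0], [0, 0, 0, 0, 0.14, 0, 0], [0, 0, 0, 0, 0.14, 0, 0], [0, 0, 0, 0, 0.12, 0, 0]]}}

```text
clock: 1.05
position: [170.6, 598.3, 226.0]
ee_rot: [0.001, -0.703, 0.711, 0.0]
contact_force: [-1.1, -1.0, 0.1]
gripper_width: 0.2
```

```bash
python3 -c "
from h import *
rel([634.5,-201,120])"
```

```text
pos [170.6 598.3 226. ] F [-1.1 -1.   0.1] t 1.1 w 0.2 q [ 1.55  0.39  0.   -0.   -1.19 -1.55]
rotvec(tool) [-0.0103 -0.0503  0.0028]
shift now [-0.4632  0.1131  0.7988] shift after turn [-0.4221  0.106   0.8222]
```

{"api": "play_rows", "payload": {"series": [[-0.025, -0.0005, 0.04, 0, -0.05, 0, 0], [-0.022, -0.0005, 0.043, 0, 0, 0, 0], [-0.022, -0.0005, 0.043, 0, 0, 0, 0], [-0.022, -0.0005, 0.043, 0, 0, 0, 0], [-0.022, -0.0005, 0.043, 0, 0, 0, 0], [-0.022, -0.0005, 0.043, 0, 0, 0, 0], [-0.022, -0.0005, 0.043, 0, 0, 0, 0], [-0.022, -0.0005, 0.043, 0, 0, 0, 0], [-0.022, -0.0005, 0.043, 0, 0, 0, 0], [-0.022, -0.0005, 0.043, 0, 0, 0, 0]]}}

```text
clock: 2.05
position: [417.2, 171.5, 232.0]
ee_rot: [0.023, -0.702, 0.712, -0.021]
contact_force: [1.3, 0.6, -0.5]
gripper_width: -0.2
```

```bash
python3 -c "
from h import *
rel([634.5,-201,120])"
```

```text
pos [417.2 171.5 232. ] F [ 1.3  0.6 -0.5] t 2.0 w -0.2 q [ 0.76  0.09 -0.39  0.01 -1.1  -0.7 ]
rotvec(tool) [-0.0138  0.0105  0.0036]
shift now [-0.1942  0.1166  0.3837] shift after turn [-0.1979  0.112   0.3832]
```

{"api": "play_rows", "payload": {"series": [[-0.022, 0, 0.043, -0.014, 0.01, 0, 0], [-0.022, 0, 0.043, 0, 0, 0, 0], [-0.022, 0, 0.043, 0, 0, 0, 0], [-0.022, 0, 0.043, 0, 0, 0, 0], [-0.022, 0, 0.043, 0, 0, 0, 0], [-0.022, 0, 0.043, 0, 0, 0, 0], [-0.022, 0, 0.043, 0, 0, 0, 0], [-0.022, 0, 0.043, 0, 0, 0, 0], [-0.021, 0, 0.04, 0, 0, 0, 0], [0, 0, 0, 0, 0, 0, 0]]}}

```text
clock: 3.05
position: [639.3, -222.2, 227.9]
ee_rot: [-0.018, 0.708, -0.706, 0.014]
contact_force: [-0.6, 0.9, -0.7]
gripper_width: -0.2
```

```bash
python3 -c "
from h import *
rel([634.5,-201,90])"
```

```text
pos [ 639.3 -222.2  227.9] F [-0.6  0.9 -0.7] t 3.0 w -0.2 q [-0.1   0.48  0.15 -0.   -1.25  0.14]
rotvec(tool) [ 0.0025 -0.0057  0.0061]
shift now [ 0.003   0.1379 -0.021 ] shift after turn [ 0.0037  0.1379 -0.0214]
```

{"api": "play_rows", "payload": {"series": [[0.001, 0.04, -0.01, 0, -0.005, 0.006, 0], [0.001, 0.04, -0.01, 0, 0, 0, 0], [0.001, 0.035, 0, 0, 0, 0, 0], [0, 0.02, 0, 0, 0, 0, 0], [0, 0, 0, 0, 0, 0, 0]]}}

```text
clock: 3.55
position: [634.5, -202.7, 87.4]
ee_rot: [-0.017, 0.708, -0.706, 0.016]
contact_force: [-0.2, -0.5, 0.2]
gripper_width: -0.3
```

Run:
```python
from h import *
rel([634.5,-201,60])
d=cam("top"); save(d,"top2.png",(300,130,440,230),5)
d=cam("scene"); save(d,"scene2.png",(190,200,410,360),3.6)
```

```text
pos [ 634.5 -202.7   87.4] F [-0.2 -0.5  0.2] t 3.5 w -0.3 q [-0.07  0.57 -0.06 -0.   -0.94  0.12]
rotvec(tool) [ 0.0029 -0.0047  0.0003]
shift now [-0.0001  0.0274 -0.0016] shift after turn [-0.0001  0.0274 -0.0017]
```

View pics/scene2.png

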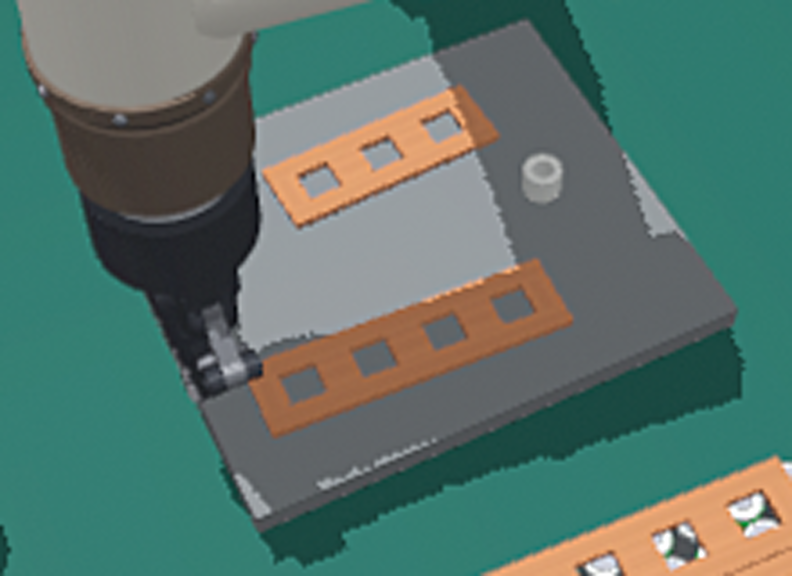

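The shut fingers hover just behind the strip's trailing end (crop pixel about (235,370)), roughly centred on it. Now I'll descend.

{"api": "play_rows", "payload": {"series": [[0, 0.02, 0, 0, 0, 0, 0], [0, 0.007, 0, 0, 0, 0, 0], [0, 0, 0, 0, 0, 0, 0], [0, 0.004, 0, 0, 0, 0, 0], [0, 0, 0, 0, 0, 0, 0]]}}

```text
clock: 4.15
position: [642.7, -203.8, 68.9]
ee_rot: [0.01, -0.706, 0.708, -0.025]
contact_force: [0.4, -0.3, 0.2]
gripper_width: 0.0
```

Run:
```python
from h import *
rel([634.5,-202,53]); s=read_state(); print(s["joint_vel"].round(3), R.from_quat(s["ee_rot"]).as_matrix().round(3).tolist(), s["wrist_torque"])
d=cam("scene"); save(d,"scene3.png",(140,140,410,350),2.9)
```

```text
pos [ 642.7 -203.8   68.9] F [ 0.4 -0.3  0.2] t 4.2 w 0.0 q [-0.07  0.6  -0.07  0.   -0.88  0.12]
rotvec(tool) [-0.0029 -0.0017 -0.0218]
shift now [ 0.0085  0.0157 -0.0023] shift after turn [ 0.0081  0.0159 -0.0022]
[-0.001 -0.023  0.023  0.009 -0.008 -0.001] [[-0.999, 0.022, 0.05], [-0.05, -0.002, -0.999], [-0.022, -1.0, 0.003]] [-0.02127299  0.01698278  0.00588357]
```

View pics/scene3.png

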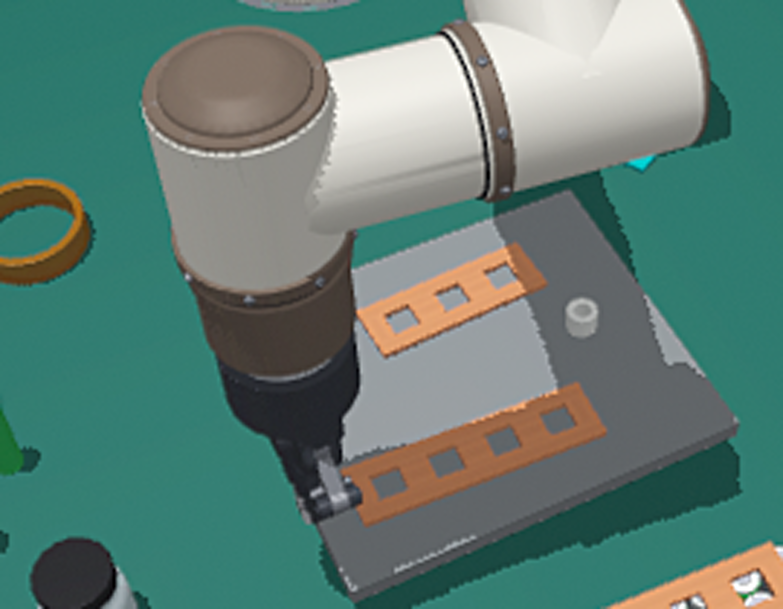

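The view shows the arm clear of everything, with the tips still above the plate behind the strip, so this is only a control drift. I'll correct it and continue.

{"api": "play_rows", "payload": {"series": [[0.0075, 0.005, 0, 0, 0, -0.021, 0], [0, 0, 0, 0, 0, 0, 0], [0, 0.004, 0, 0, 0, 0, 0], [0, 0, 0, 0, 0, 0, 0]]}}

```text
clock: 4.6
position: [635.6, -204.5, 61.0]
ee_rot: [0.017, -0.706, 0.708, -0.018]
contact_force: [-0.9, -0.5, -0.1]
gripper_width: -0.4
```

```bash
python3 -c "
from h import *
rel([634.5,-202,52.5])"
```

```text
pos [ 635.6 -204.5   61. ] F [-0.9 -0.5 -0.1] t 4.6 w -0.4 q [-0.07  0.6  -0.08  0.   -0.88  0.12]
rotvec(tool) [-0.0038 -0.0016 -0.0021]
shift now [ 0.001   0.0085 -0.0026] shift after turn [ 0.001   0.0085 -0.0026]
```

{"api": "play_rows", "payload": {"series": [[0.001, 0.005, -0.002, 0, 0, -0.002, 0], [0, 0, 0, 0, 0, 0, 0], [0, 0.002, 0, 0, 0, 0, 0], [0, 0, 0, 0, 0, 0, 0]]}}

```text
clock: 5.0
position: [634.3, -202.4, 52.9]
ee_rot: [0.018, -0.706, 0.708, -0.017]
contact_force: [1.1, 0.2, 0.3]
gripper_width: -0.1
```

{"api": "play_rows", "payload": {"series": [[0, 0.0007, -0.004, 0, 0, 0, 0], [0, 0, -0.004, 0, 0, 0, 0], [0, 0, -0.004, 0, 0, 0, 0], [0, 0, -0.004, 0, 0, 0, 0], [0, 0, -0.004, 0, 0, 0, 0], [0, 0, 0, 0, 0, 0, 0]]}}

```text
clock: 5.6
position: [633.8, -181.3, 52.8]
ee_rot: [0.018, -0.705, 0.709, -0.018]
contact_force: [-0.0, -1.1, -0.2]
gripper_width: 0.1
```

```bash
cat > chk.py <<'E'
from h import *
import sys
d=cam("top"); im=d["color"]; h=cv2.cvtColor(im,cv2.COLOR_RGB2HSV)
m=((h[...,0]<25)&(h[...,1]>80)&(h[...,2]>70)).astype(np.uint8); m[:150]=0;m[215:]=0;m[:,:230]=0;m[:,420:]=0
pts=np.argwhere(m)[:,::-1]
if len(pts)>50:
    W=np.array([ray(d,p,55) for p in pts])-edge
    y=W@py;x=W@px
    print("edge frame: lead y",np.percentile(y,99.5).round(1),"rear",np.percentile(y,.5).round(1),"x",np.percentile(x,[1,99]).round(1))
s=read_state();p=s["position"]-edge;print("tcp edge frame",(p@px).round(1),(p@py).round(1),s["position"].round(1),s["contact_force"].round(1),s["clock"])
print("rotvec",(R.from_quat(s["ee_rot"]).inv()*R.from_matrix(Rt)).as_rotvec().round(4))
E
python3 chk.py
```

```text
edge frame: lead y -13.4 rear -246.0 x [19.8 86.4]
tcp edge frame 60.8 -256.1 [ 633.8 -181.4   52.8] [-0.6 -0.1 -0.2] 5.65
rotvec [-0.0049 -0.0012 -0.0004]
```

Run:
```python
from h import *
d=cam("top"); save(d,"top4.png",(270,130,430,250),5)
```

```text
(no output)
```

View pics/top4.png

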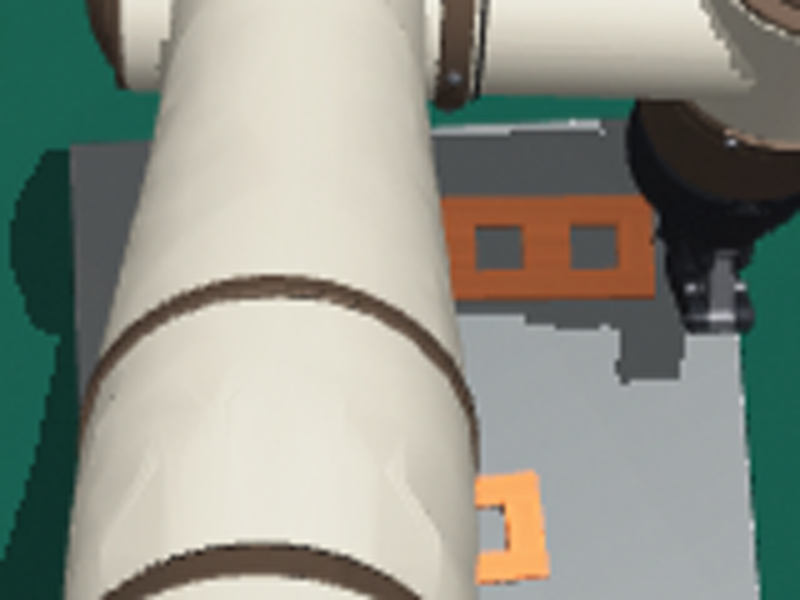

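The top view shows the strip's rear end at crop x≈655 (it was 673), so the strip has moved about 8 mm and is following straight. The finger front is about 10 mm ahead of the TCP. About 121 mm remain.

{"api": "play_rows", "payload": {"series": [[0, 0, -0.006, 0, 0, 0, 0], [0, 0, -0.006, 0, 0, 0, 0], [0, 0, -0.006, 0, 0, 0, 0], [0, 0, -0.006, 0, 0, 0, 0], [0, 0, -0.006, 0, 0, 0, 0], [0, 0, -0.006, 0, 0, 0, 0], [0, 0, -0.004, 0, 0, 0, 0]]}}

```text
clock: 6.4
position: [631.7, -139.4, 52.8]
ee_rot: [0.017, -0.705, 0.709, -0.018]
contact_force: [0.5, -2.4, 0.2]
gripper_width: -0.4
```

```bash
python3 chk.py
```

```text
edge frame: lead y 30.8 rear -203.9 x [13.9 86.8]
tcp edge frame 60.9 -213.4 [ 631.7 -138.8   52.8] [ 0.3 -0.7 -0.1] 6.45
rotvec [-0.0056 -0.0014 -0.0007]
```

{"api": "play_rows", "payload": {"series": [[0, 0, -0.006, 0, 0, 0, 0], [0, 0, -0.007, 0, 0, 0, 0], [0, 0, -0.007, 0, 0, 0, 0], [0, 0, -0.007, 0, 0, 0, 0], [0, 0, -0.007, 0, 0, 0, 0], [0, 0, -0.007, 0, 0, 0, 0], [0, 0, -0.007, 0, 0, 0, 0], [0, 0, -0.006, 0, 0, 0, 0], [0, 0, -0.004, 0, 0, 0, 0], [0, 0, -0.002, 0, 0, 0, 0]]}}

```text
clock: 7.45
position: [628.4, -73.6, 52.8]
ee_rot: [0.018, -0.705, 0.709, -0.018]
contact_force: [1.3, -3.0, 0.5]
gripper_width: -0.1
```

Run:
```python
from h import *
import runpy; runpy.run_path("chk.py")
d=cam("top"); save(d,"top5.png",(250,130,410,250),5)
d=cam("scene"); save(d,"scene5.png",(190,180,430,360),3.3)
```

```text
edge frame: lead y 99.9 rear -137.1 x [  3.6 128.3]
tcp edge frame 61.0 -148.0 [628.4 -73.4  52.7] [ 0.1 -0.8  0.1] 7.5
rotvec [-0.0059 -0.0009 -0.0008]
```

View pics/scene5.png

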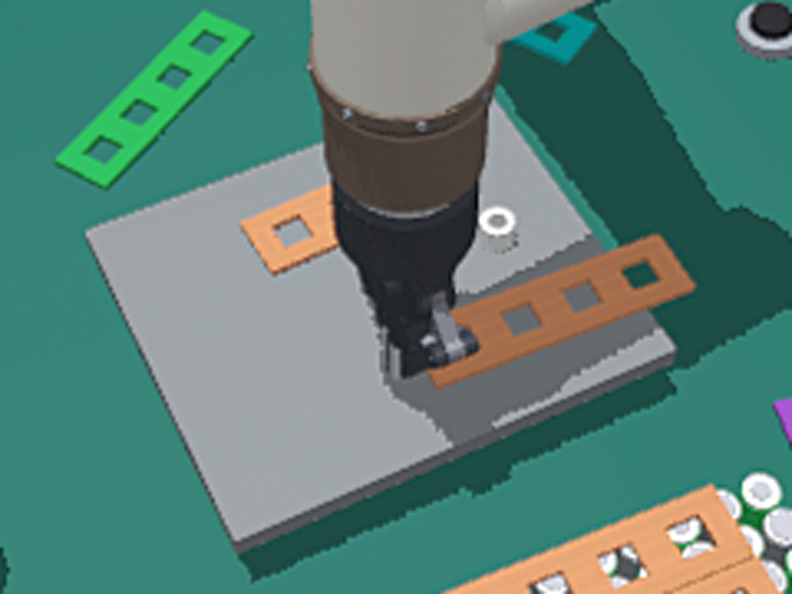

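The strip follows straight, and its first window already shows mostly table. Its rear end is about 12 mm short of the target, so I'll push that far, then back off a little and lift.

{"api": "play_rows", "payload": {"series": [[0, 0, -0.004, 0, 0, 0, 0], [0, 0, -0.004, 0, 0, 0, 0], [0, 0, -0.003, 0, 0, 0, 0], [0, 0, -0.001, 0, 0, 0, 0], [0, 0, 0, 0, 0, 0, 0]]}}

```text
clock: 8.1
position: [627.7, -61.8, 52.6]
ee_rot: [0.017, -0.705, 0.709, -0.018]
contact_force: [-0.3, -2.0, 1.5]
gripper_width: 0.1
```

```bash
python3 chk.py
```

```text
edge frame: lead y 106.6 rear -124.4 x [  4.3 130.3]
tcp edge frame 60.9 -136.3 [627.7 -61.8  52.6] [-0.4 -2.3  0.7] 8.15
rotvec [-0.0062 -0.0024 -0.0007]
```

{"api": "play_rows", "payload": {"series": [[0, 0, 0.015, 0, 0, 0, 0], [0, -0.02, 0.01, 0, 0, 0, 0], [0, -0.05, 0, 0, 0, 0, 0], [0, -0.05, 0, 0, 0, 0, 0], [-0.03, -0.03, 0.04, 0, 0, 0, 0], [0, 0, 0.05, 0, 0, 0, 0], [0, 0, 0.05, 0, 0, 0, 0], [0, 0, 0.05, 0, 0, 0, 0]]}}

```text
clock: 8.95
position: [664.6, -270.6, 203.7]
ee_rot: [0.021, -0.706, 0.708, -0.02]
contact_force: [1.8, 0.9, 0.3]
gripper_width: 0.2
```

Run:
```python
from h import *
import runpy; runpy.run_path("chk.py")
d=cam("top"); save(d,"top6.png",(240,140,400,260),5)
d=cam("scene"); save(d,"scene6.png",(260,200,440,335),4.4)
```

```text
edge frame: lead y 44.3 rear -210.2 x [41.1 89. ]
tcp edge frame 85.5 -354.6 [ 663.6 -278.5  202.9] [ 2.7 -3.4  0.4] 9.0
rotvec [-0.0058 -0.0007  0.0013]
```

View pics/scene6.png

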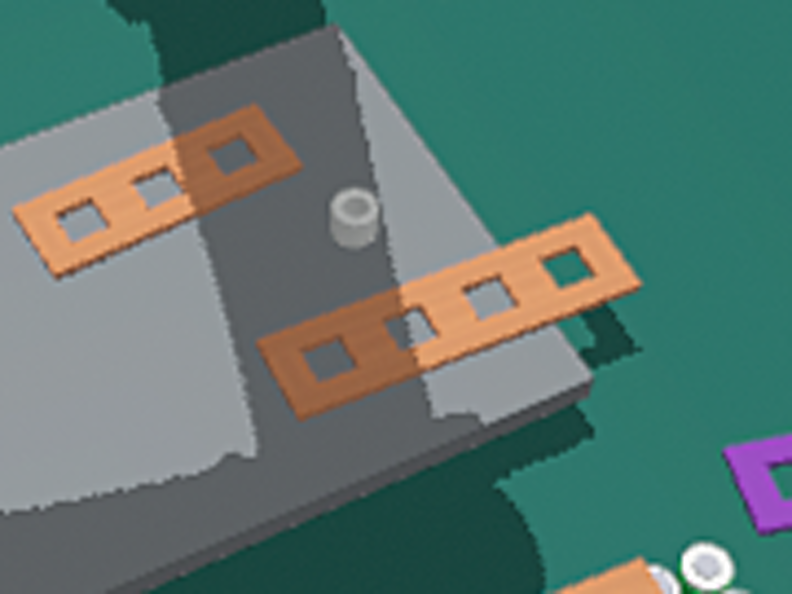

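View pics/top6.png

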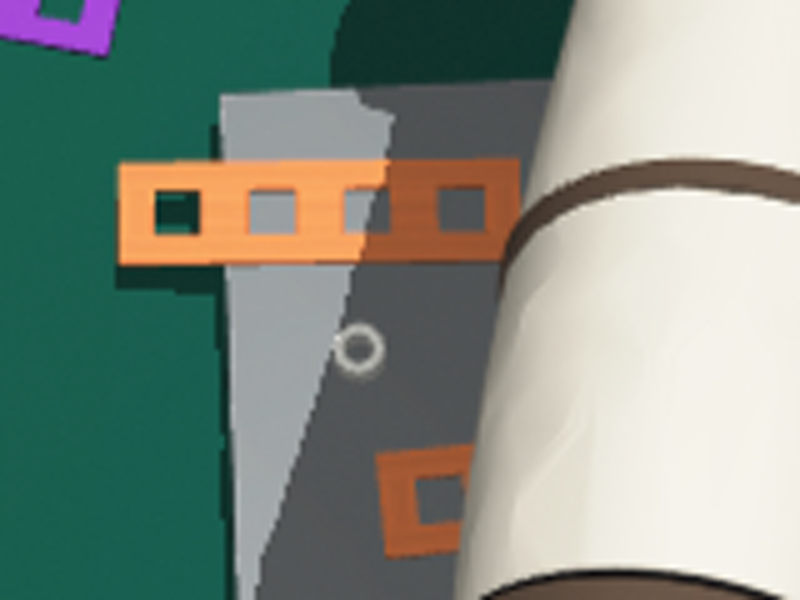

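The top view has the web centred at crop x≈224 and the plate edge at 223.5 on the strip's row. The first window (154–201) is past the edge, the second (247–298) is over the plate, and the strip is off by about 1°. Next is the button.

Run:
```python
from h import *
rel([439.9,291.8,150])
d=cam("scene"); h=d["color"].max(2)[165:205,400:450]; m=np.argwhere(h<45)
c=m.mean(0)[::-1]+[400,165]; print(len(m),c,ray(d,c,22), proj(d,[439.9,291.8,22]))
d=cam("top"); h=d["color"].max(2)[255:287,165:197]; m=np.argwhere(h<60); c=m.mean(0)[::-1]+[165,255]; print(len(m),c,ray(d,c,22))
```

```text
pos [ 663.3 -272.3  201.8] F [-0.3  1.2  0. ] t 9.1 w 0.1 q [-0.16  0.56  0.23  0.   -1.24  0.21]
rotvec(tool) [-0.0025  0.0003  0.0033]
shift now [ 0.1937  0.051  -0.575 ] shift after turn [ 0.194   0.0518 -0.5749]
52 [423.38461538 186.26923077] [445.17162546 289.07433915  22.        ] [423.20377932 184.49332149]
169 [181.01775148 270.82248521] [440.26008468 291.78524602  22.        ]
```

{"api": "play_rows", "payload": {"series": [[0.0145, 0, -0.043, 0, 0, 0, 0], [0.0145, 0, -0.043, 0, 0, 0, 0], [0.0145, 0, -0.043, 0, 0, 0, 0], [0.0145, 0, -0.043, 0, 0, 0, 0], [0.0145, 0, -0.043, 0, 0, 0, 0], [0.0145, 0, -0.043, 0, 0, 0, 0], [0.0145, 0, -0.043, 0, 0, 0, 0], [0.0145, 0, -0.043, 0, 0, 0, 0], [0.0145, 0, -0.043, 0, 0, 0, 0], [0.0145, 0, -0.043, 0, 0, 0, 0]]}}

```text
clock: 10.2
position: [481.6, 174.3, 201.0]
ee_rot: [-0.026, 0.707, -0.706, 0.024]
contact_force: [1.3, 0.5, -0.5]
gripper_width: -0.3
```

```bash
python3 -c "
from h import *
rel([441,291,60])"
```

```text
pos [481.6 174.3 201. ] F [ 1.3  0.5 -0.5] t 10.2 w -0.3 q [ 0.66  0.22 -0.31 -0.   -1.04 -0.59]
rotvec(tool) [0.002  0.0184 0.0025]
shift now [ 0.032   0.1413 -0.119 ] shift after turn [ 0.0345  0.141  -0.1186]
```

{"api": "play_rows", "payload": {"series": [[0.012, 0.01, -0.04, 0, 0.018, 0, 0], [0.012, 0.02, -0.04, 0, 0, 0, 0], [0.008, 0.03, -0.03, 0, 0, 0, 0], [0, 0.04, 0, 0, 0, 0, 0], [0, 0.03, 0, 0, 0, 0, 0], [0, 0, 0, 0, 0, 0, 0]]}}

```text
clock: 10.8
position: [432.7, 300.6, 72.8]
ee_rot: [-0.026, 0.711, -0.702, 0.03]
contact_force: [-0.3, -0.5, 1.5]
gripper_width: 0.4
```

```bash
python3 -c "
from h import *
rel([441,291,27])"
```

```text
pos [432.7 300.6  72.8] F [-0.3 -0.5  1.5] t 10.8 w 0.4 q [ 0.91  0.39 -0.44 -0.   -0.72 -0.83]
rotvec(tool) [ 0.0121  0.0267 -0.0064]
shift now [-0.0072  0.0457  0.0108] shift after turn [-0.0078  0.0458  0.01  ]
```

{"api": "play_rows", "payload": {"series": [[-0.007, 0.01, 0.01, 0.012, 0.026, -0.006, 0], [0, 0.012, 0, 0, 0, 0, 0], [0, 0.012, 0, 0, 0, 0, 0], [0, 0, 0, 0, 0, 0, 0], [0, 0, 0, 0, 0, 0, 0]]}}

```text
clock: 11.3
position: [442.2, 293.1, 40.6]
ee_rot: [-0.017, 0.708, -0.705, 0.021]
contact_force: [-0.0, -0.5, -0.1]
gripper_width: 0.2
```

Run:
```python
from h import *
rel([441,291,24])
d=cam("scene"); save(d,"scene7.png",(330,100,510,235),4.4)
```

```text
pos [442.2 293.1  40.6] F [-0.  -0.5 -0.1] t 11.3 w 0.2 q [ 0.89  0.45 -0.46  0.   -0.66 -0.84]
rotvec(tool) [ 0.0042  0.0015 -0.0053]
shift now [0.0014 0.0166 0.0021] shift after turn [0.0013 0.0166 0.002 ]
```

View pics/scene7.png

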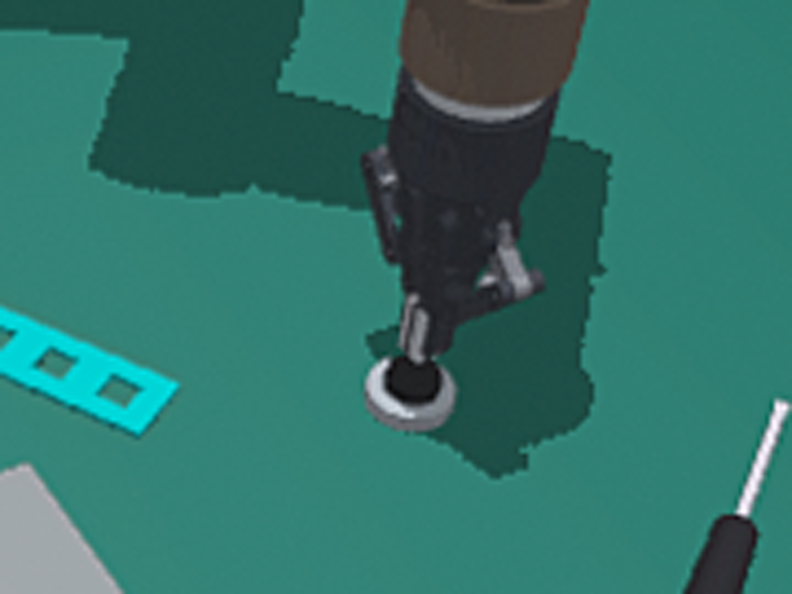

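The fingertips are right above the button (crop about (412,370)). I'll press in small steps.

{"api": "play_rows", "payload": {"series": [[0.001, 0.009, 0.002, 0, 0, -0.005, 0], [0, 0.006, 0, 0, 0, 0, 0], [0, 0.003, 0, 0, 0, 0, 0], [0, 0.002, 0, 0, 0, 0, 0]]}}

```text
clock: 11.75
position: [442.0, 291.4, 20.6]
ee_rot: [-0.018, 0.709, -0.705, 0.019]
contact_force: [-0.5, -0.5, 2.5]
gripper_width: -0.2
```

{"api": "play_rows", "payload": {"series": [[0, 0.002, 0, 0, 0, 0, 0], [0, 0.002, 0, 0, 0, 0, 0], [0, 0.0015, 0, 0, 0, 0, 0], [0, 0.0005, 0, 0, 0, 0, 0]]}}

```text
clock: 12.15
position: [442.0, 291.4, 16.1]
ee_rot: [-0.018, 0.709, -0.705, 0.02]
contact_force: [-2.5, -1.4, 7.6]
gripper_width: -0.1
```

{"api": "play_rows", "payload": {"series": [[0, 0.001, 0, 0, 0, 0, 0], [0, 0, 0, 0, 0, 0, 0]]}}

```text
clock: 12.35
position: [442.0, 291.4, 16.6]
ee_rot: [-0.019, 0.709, -0.705, 0.02]
contact_force: [-1.0, -0.9, 3.2]
gripper_width: 0.2
```

{"api": "play_rows", "payload": {"series": [[0, -0.01, 0, 0, 0, 0, 0], [0, -0.03, 0, 0, 0, 0, 0], [0, -0.04, 0, 0, 0, 0, 0], [0, -0.04, 0, 0, 0, 0, 0], [0, -0.04, 0, 0, 0, 0, 0], [0.03, 0, -0.03, 0, 0, 0, 0], [0.03, 0, -0.04, 0, 0, 0, 0], [0.02, 0, -0.03, 0, 0, 0, 0], [0, 0, 0, 0, 0, 0, 0], [0, 0, 0, 0, 0, 0, 0]]}}

```text
clock: 13.35
position: [354.6, 389.7, 188.5]
ee_rot: [-0.016, 0.712, -0.702, 0.02]
contact_force: [-0.2, 0.3, -0.4]
gripper_width: 0.1
```

Run:
```python
from h import *
s=read_state(); print(s["position"],s["contact_force"],s["clock"],np.abs(s["joint_vel"]).max())
d=cam("top"); save(d,"top8.png",(90,90,530,400),1.8)
```

```text
[354.63926291 389.70661704 188.45782324] [-0.20502978  0.26441664 -0.43681947] 13.35 0.026181775894851232
```

View pics/top8.png

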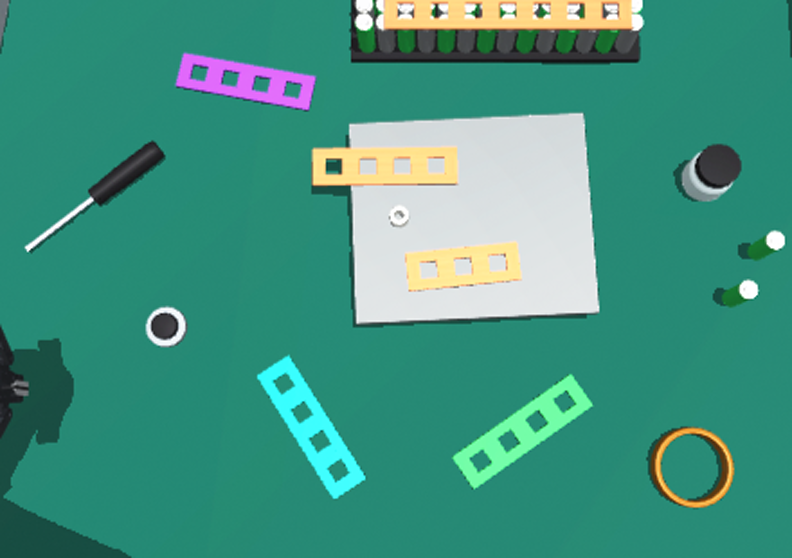

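The strip is in place, the button is up and nothing else has moved. The reading at the bottom of the press was mixed, though: 7.6 N, then 3.2 N. A second, firmer press is harmless and there is plenty of time.

```bash
python3 -c "
from h import *
rel([441.5,291.4,60])"
```

```text
pos [354.9 389.5 188.4] F [-0.3 -0.   0.3] t 13.4 w -0.3 q [ 1.14  0.25 -0.3  -0.   -1.   -1.09]
rotvec(tool) [ 0.0137 -0.0013 -0.006 ]
shift now [-0.0808  0.1275  0.1041] shift after turn [-0.0814  0.1284  0.1025]
```

{"api": "play_rows", "payload": {"series": [[-0.03, 0, 0.035, 0.013, 0, -0.006, 0], [-0.03, 0, 0.035, 0, 0, 0, 0], [-0.018, 0.02, 0.028, 0, 0, 0, 0], [0, 0.04, 0, 0, 0, 0, 0], [0, 0.04, 0, 0, 0, 0, 0], [0, 0.02, 0, 0, 0, 0, 0], [0, 0, 0, 0, 0, 0, 0]]}}

```text
clock: 14.1
position: [445.6, 286.6, 66.0]
ee_rot: [-0.013, 0.708, -0.706, 0.016]
contact_force: [0.0, -0.1, 0.7]
gripper_width: -0.1
```

```bash
python3 -c "
from h import *
rel([441.5,291.4,27])"
```

```text
pos [445.6 286.6  66. ] F [ 0.  -0.1  0.7] t 14.1 w -0.1 q [ 0.88  0.41 -0.44  0.   -0.72 -0.84]
rotvec(tool) [ 0.0028 -0.0107 -0.0031]
shift now [ 0.0041  0.039  -0.0049] shift after turn [ 0.0039  0.039  -0.005 ]
```

{"api": "play_rows", "payload": {"series": [[0.004, 0.012, -0.005, 0, -0.01, 0, 0], [0, 0.015, 0, 0, 0, 0, 0], [0, 0.009, 0, 0, 0, 0, 0], [0, 0.003, 0, 0, 0, 0, 0], [0, 0, 0, 0, 0, 0, 0]]}}

```text
clock: 14.6
position: [443.8, 293.0, 28.3]
ee_rot: [-0.015, 0.71, -0.704, 0.021]
contact_force: [-1.0, 0.8, 1.0]
gripper_width: -0.0
```

{"api": "play_rows", "payload": {"series": [[0.002, 0.005, 0.001, 0, 0, 0, 0], [0, 0.004, 0, 0, 0, 0, 0], [0, 0.003, 0, 0, 0, 0, 0], [0, 0.003, 0, 0, 0, 0, 0], [0, 0.003, 0, 0, 0, 0, 0], [0, 0.003, 0, 0, 0, 0, 0]]}}

```text
clock: 15.2
position: [442.6, 292.9, 15.7]
ee_rot: [-0.016, 0.71, -0.704, 0.024]
contact_force: [-8.6, -5.1, 25.9]
gripper_width: 0.0
```

25.9 N at z = 15.7 is a hard stop, so the button is certainly fully down. I'll release it.

{"api": "play_rows", "payload": {"series": [[0, -0.01, 0, 0, 0, 0, 0], [0, -0.03, 0, 0, 0, 0, 0], [0, -0.04, 0, 0, 0, 0, 0], [0, -0.04, 0, 0, 0, 0, 0], [0, -0.04, 0, 0, 0, 0, 0], [0.03, 0, -0.03, 0, 0, 0, 0], [0.03, 0, -0.04, 0, 0, 0, 0], [0.02, 0, -0.03, 0, 0, 0, 0], [0, 0, 0, 0, 0, 0, 0], [0, 0, 0, 0, 0, 0, 0]]}}

```text
clock: 16.2
position: [354.8, 392.7, 185.2]
ee_rot: [-0.012, 0.714, -0.7, 0.025]
contact_force: [-0.2, -0.8, -0.2]
gripper_width: 0.0
```

```bash
python3 chk.py
python3 - <<'E'
from h import *
d=cam("top"); save(d,"top9.png",(90,90,530,400),1.8)
a=cv2.imread("pics/top8.png");b=cv2.imread("pics/top9.png"); m=cv2.absdiff(a,b).max(2)>60
ys,xs=np.where(m[:,110:]); print("changed px",len(xs), (xs.min()+110,xs.max()+110,ys.min(),ys.max()) if len(xs) else "")
E
```

```text
edge frame: lead y 44.3 rear -125.3 x [40.9 88.1]
tcp edge frame -188.0 331.4 [355.1 392.5 185.1] [0.8 0.4 0. ] 16.25
rotvec [ 0.0193  0.0004 -0.0188]
changed px 3 (np.int64(120), np.int64(129), np.int64(551), np.int64(557))
```

View pics/top9.png

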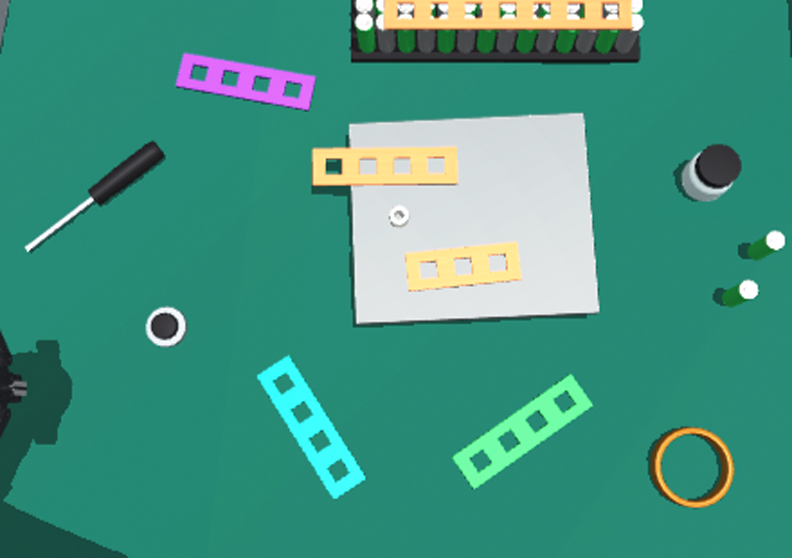

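The strip's window 1 is past the edge at crop (333,166), its second window is over the plate at (368,166), and the button at (165,326) is up. Nothing else has moved, so I'll hand the job in.

```bash
python3 -c "
from bench import *
print(job_done())"
```

```text
the job is handed in; nothing more can be done
None
```

I pushed the long strip flat with the shut fingers until its first window hung past the plate's edge, then pressed the button, moved the arm clear and handed the job in at about 16 s.

- **Strip:** in the last top view its ends lie at +44.3 mm and −125.3 mm from the edge. That puts the middle of the bridge within about 1 mm of the edge. The strip is roughly 1–2° off straight out.
- **Button:** I pressed it twice. At the bottom of the first press the readings disagreed (7.6 N, then 3.2 N), so I pressed again to a hard stop of 26 N at z = 15.7 mm. It looks up again in the final picture.
- **Everything else:** the pictures before and after the second press match, and nothing looks moved from the start. I judged that by eye and did not measure each object. At the end the arm hung free, with about 0 N on the tool.

One descent drifted about 8 mm sideways with no contact, and I corrected it before the push. The bench gave no verdict.

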